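# Dock the flask board on its bench rails

### The arm

A 6-joint arm with a two-finger parallel gripper is mounted at the origin on the work surface. World frame = base frame: x ahead of the robot, y to its left, z up, the work surface at z = 0. Lengths are in m, angles in degrees, forces in N, time in s.
With the tool pointing down it reaches from about 0.3 to 0.75 m from the base axis. Payload 8.5 kg.
Tool frame: the origin (TCP) lies midway between the tips of the shut fingers; the grasp point (between the pads) lies 19 mm behind it; z points along the fingers, y is the direction in which the jaws open and shut (so a half turn about z gives the same grasp; the last joint's range is limited). The gripper opens to 85 mm and grips with 20 to 120 N. Pads are 22 mm wide; open, the fingers measure 114 mm over their backs; the gripper's body (76 mm by 85 mm) begins 54 mm behind the grasp point. The pads swing forward as they close: fully open they stand 13 mm farther back than shut.
Start: joints at [-85.846, 21.807, 74.336, -0, 83.858, -12.336], TCP at [0.156, -0.527, 0.231] pointing down, gripper open.
Joint ranges: [-178.18, 178.18], [-50.72, 133.34], [12.68, 142.11], [-81.47, 261.47], [9.98, 163.14], [-165.26, 165.26]. Speed limits (degrees/s): [136.94, 136.94, 180, 180, 180, 180].

### API

Orientations are given as a 3x3 rotation matrix whose columns are the frame's x, y, z axes.
In Python, from rig import env, viewer, ticket gives the robot as it stands. The module is installed in compiled form; this text tells all that it offers.
- The arm moves only by the shell command python3 -m pendant 'ROWS' [FORCE]. ROWS is JSON, a list of rows, each a list of 3 entries, a list of its own where there are three numbers: the shift along the world's x, y, z in mm, then the turn about the world's z in rad, then the opening, from -1 (shut) to 1 (fully open). A call has 1 to 12 rows; each row shifts and turns the pose as measured when the row begins; what a row does not reach is not made up. A row lasts 1/8 s, in which the tool goes at most 62.5 mm and 10.7 degrees, less where a joint would pass 70% of its speed; a pose out of reach is approached as far as the arm can. A call with a gripper value outside its range is refused whole. The fingers move at their own pace and stop on an object; FORCE is the grip in N (left out, the last holds). Time passes only in rows, so rows that do not move let the fingers close. It gives the time, the measured TCP pose, the force and the opening at its end, in the units of the state.
- env.observe(): the state, without advancing time (a new reading comes with each control period).
- viewer.get_image(name): name is "side" or "top"; returns (picture, depth): 384x512x3 uint8, red, green, blue; 384x512 float32, m along the optical axis (not along the pixel's ray), 0 where there is no reading.
- viewer.camera_params(name): a dict with "fx", "fy", "cx", "cy" (pixels), "D" ([k1, k2, p1, p2, k3] as OpenCV has them; the pictures are not rectified), "rvec" (rotation vector, rad) and "tvec" (3), from world to camera coordinates, as OpenCV has them. Camera axes: x right, y down, z forward; pixel columns grow to the right and rows downward; lengths in m; the calibration is good to about 2 mm. A picture is of the moment at which its call begins. camera_params takes no time and is no camera call.
- ticket.close_job(): hands the job in, once; it reports no verdict.
The state is a dict: "time_s": time; "q": joint angles; "qvel": joint speeds; "joint_efforts": joint torques, N m; "position": TCP position; "tool_rot": TCP orientation; "ft_force": force on the tool from outside, world axes, zero at the start; "wrist_torque": the same for the moment, N m; "grip_width": finger opening in m.
Only numpy, scipy, OpenCV 4.12 (cv2) and the standard library are available. Lean on these libraries where they do the work, as an engineer would, in place of code of your own. Each camera call takes 0.05 s, during which the arm holds its last target. There are 200 camera calls.

### The job

Dock the empty flask board: with your fingertips push it along its rails until you feel it drop into the locating notches and lie flat, flush with the side rails. Then push the pivoting catch round by its post, as far as it goes across the top of the board, to lock it. Do not lift the board off the rails, and leave the glassware and other things around it where they stand.

Things in the scene. Friction and masses are not known exactly. Their poses are not given: they have to be found in the camera images.
- frame: Aluminium and grey rail frame fixed to the bench; origin on the bench between the rails, z up. The board slides along its +y (robot's left, give or take its yaw). Open end at y = -155 mm, end wall at +160. Two tracks (|x| 28 to 60 mm), 36 mm high, free gap 57 mm wide between them (a 10 mm high tie crosses it at the open end); outside them side rails (|x| 62 to 66 mm), 50 mm high.
- seat (a point): Where the board's origin lies when home: frame x 0, y 50 mm, 30 mm above the bench. The four notches in the tracks (14 mm long, 6 mm deep, 3 mm play either way along y) then take all four feet of the board at once; only there does it drop.
- board: White loose plastic board with six round flask seats, 120 mm (x, across the rails) by 150 (y, along them), 0.35 to 0.7 kg; axes as the frame's. Origin under its centre at its foot soles: 36 mm above the bench while sliding, 30 in the notches. Slab 10 to 20 mm above the origin: top at 56 mm, seated 50 (flush with the side rails). Starts 75 to 120 mm short; friction up to about 7 N.
- board_rear (a point): Middle of the board's flat rear end face (towards the frame's -y, the one to push), 75 mm from the board's centre and 10 mm above its origin. The face is 56 mm wide in x and reaches from 14 mm below this point to 10 mm above it.
- catch (a joint): Angle of the pivoting steel catch, rad: 0 = wide open, 2.17 = as far as it goes, square across the board; starts at 0 to 0.6. It grows anticlockwise seen from above: the bar points from its pivot along (cos a, sin a) in the frame, a = 0.97 + value. Bar 14 mm wide, 60 long, 52 to 58 mm above the bench: it passes over a seated board only. Stays where left; about 1 N at the post turns it.
- catch_pivot (a point): Upright pivot axis of the catch at frame x 84, y 40 mm, on top of a block 36 x 36 mm, 51 mm high, outside the frame's +x side rail. This point is 62 mm above the bench, the top of the pivot.
- catch_post (a point): Top centre of the upright round post on the catch, 14 mm in diameter, 50 mm from the pivot; it stands from 58 to 88 mm above the bench (this point is 88 mm up).
- flask_a: Bystander, not to be moved: clear volumetric flask 204 mm tall, 80 mm wide, white stopper; origin under its centre.
- flask_b: Bystander, not to be moved: amber volumetric flask 204 mm tall, 80 mm wide, white stopper; origin under its centre.
- flask_c: Bystander, not to be moved: smaller amber volumetric flask 174 mm tall, 68 mm wide, white stopper; origin under its centre.
- beaker: Bystander, not to be moved: glass beaker 60 mm tall, 52 mm wide, close beside the frame on the robot's side; origin under its centre.
- jar: Bystander, not to be moved: glass jar 45 mm tall, 44 mm wide, close beside the frame on the far side; origin under its centre.
- stopper: Bystander, not to be moved: white stopper 28 mm tall, 26 mm wide, close beside the frame on the robot's side; origin under its centre.
- mortar: Bystander, not to be moved: white ceramic mortar 50 mm tall, 90 mm wide; origin under its centre.
There are look-alikes about, which are no part of the job. What is meant by the board is not brown or red, and is the larger of those in its own colour.

How it is judged (in metres and radians):
On the way, in this order (a step that is already met when the one before it is completed fails the run):
1. the board has dropped into the notches and lies flat (z of board in the frame of frame between 0.027 and 0.0325 m and y of board in the frame of frame between 0.044 and 0.056 m and angle between board's own z axis and vertical below 0.025 rad), for 0.2 s.
2. the catch has been swung across the seated board (all of step 1 and value of joint catch above 2 rad), for 0.2 s.
At the end, for the whole second after the job is handed in: The board lies at rest in the notches: origin within 6 mm of frame y = 50 mm along the rails and less than 32.5 mm above the frame's origin, tilted under 0.025 rad; the catch is turned to more than 2.0 rad (of 2.17) (all of step 2 and linear speed of board below 0.01 m/s); the robot touches nothing.
It fails at once if the board is lifted more than 8 mm above its sliding height, or tipped more than 0.25 rad (z of board in the frame of frame above 0.044 m or angle between board's own z axis and vertical above 0.25 rad).
It fails at once if one of the things standing around is moved more than 25 mm or tipped (distance of any of flask_a, flask_b, flask_c, beaker, jar, stopper, mortar from where it was at the start of the episode above 0.025 m or angle between any of flask_a, flask_b, flask_c, beaker, jar, stopper, mortar's own z axis and vertical above 0.4 rad).
It also fails if it takes over 45 s, if anything falls off the work surface, if the arm or the gripper's body presses on something with over 40 N, if the wrist force passes 120 N, or if a joint passes its speed limit or range.

## Working session

There is one attempt and no reset: what is moved stays moved. The work goes in short steps, Python scripts to look and compute and a shell command to move; the robot and the scene stay as the last step left them, time stands still between calls to the robot, and variables do not carry over. Pictures are saved under pics/ and viewed, about 8 in all and at most 12, crops included, and the job is handed in when it is done.

```bash
mkdir -p pics
cat > h.py <<'E'
import numpy as np, cv2
from rig import env, viewer, ticket
def grab(n,f):
    im,d=viewer.get_image(n); cv2.imwrite('pics/'+f+'.png',im[:,:,::-1]); np.save('pics/'+f+'.npy',d); return im,d
def cam(n):
    p=viewer.camera_params(n); K=np.array([[p['fx'],0,p['cx']],[0,p['fy'],p['cy']],[0,0,1.]])
    R=cv2.Rodrigues(np.array(p['rvec'],float))[0]; return K,np.array(p['D'],float),R,np.array(p['tvec'],float).ravel()
def onplane(n,uv,z):
    K,D,R,t=cam(n); u=cv2.undistortPoints(np.array(uv,float).reshape(-1,1,2),K,D).reshape(-1,2)
    d=np.c_[u,np.ones(len(u))]@R; c=-R.T@t
    return c+d*((z-c[2])/d[:,2])[:,None]
def bydepth(n,uv,d):
    K,D,R,t=cam(n); u=cv2.undistortPoints(np.array(uv,float).reshape(-1,1,2),K,D).reshape(-1,2)
    return (np.c_[u,np.ones(len(u))]*np.array(d).reshape(-1,1)-t)@R
def proj(n,P):
    K,D,R,t=cam(n); return cv2.projectPoints(np.array(P,float).reshape(-1,3),cv2.Rodrigues(R)[0],t,K,D)[0].reshape(-1,2)
E
python3 - <<'E'
from h import *
for n in('top','side'):
    im,d=grab(n,n+'0'); K,D,R,t=cam(n); print(n,(-R.T@t).round(3),K[0,0],R[2].round(2))
print({k:np.round(v,3).tolist() for k,v in env.observe().items()})
a=cv2.imread('pics/top0.png');cv2.imwrite('pics/top0b.png',cv2.resize(a,(800,600)))
a=cv2.imread('pics/side0.png');cv2.imwrite('pics/side0b.png',cv2.resize(a,(800,600)))
E
```

```text
top [0.392 0.005 1.205] 437.204615489643 [ 0.09 -0.02 -1.  ]
side [-0.241  0.75   0.79 ] 476.314579360338 [ 0.58 -0.61 -0.55]
{'time_s': 0.1, 'q': [-85.846, 21.838, 74.38, 0.0, 83.857, -12.336], 'qvel': [0.085, 0.001, -0.154, 0.007, 0.078, -0.022], 'joint_efforts': [0.002, -44.922, -23.166, -0.0, 0.004, -0.0], 'position': [0.156, -0.527, 0.231], 'tool_rot': [[0.959, 0.284, -0.0], [0.284, -0.959, 0.001], [0.0, -0.001, -1.0]], 'ft_force': [0.157, -0.304, -0.245], 'wrist_torque': [-0.008, -0.021, 0.023], 'grip_width': 0.086}
```

View pics/top0b.png

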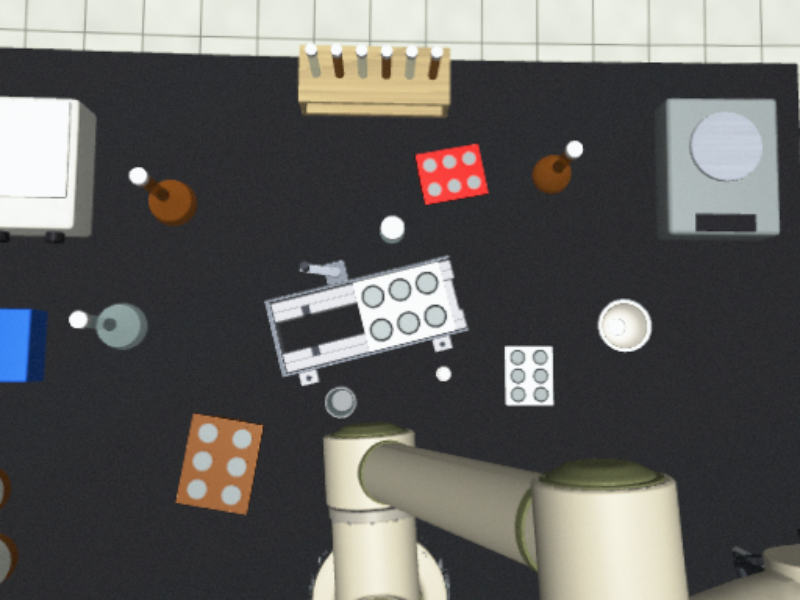

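View pics/side0b.png

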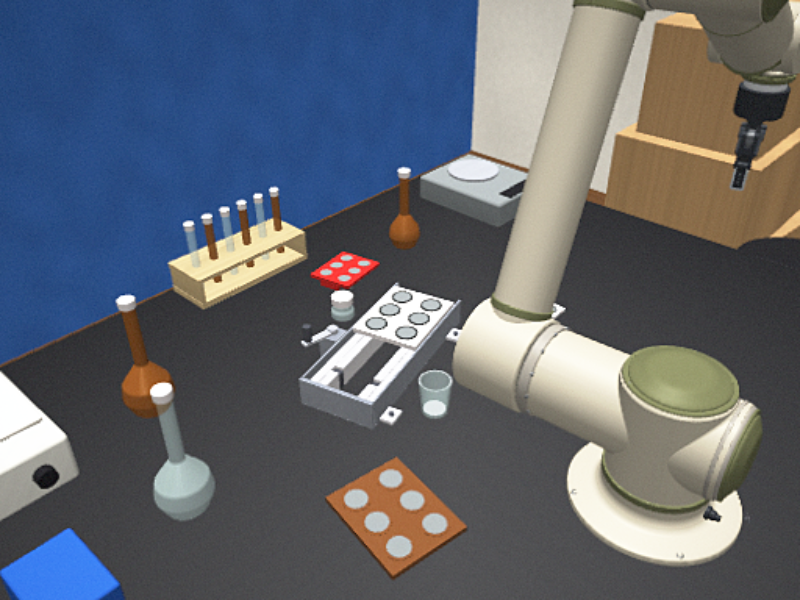

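Top view: the candidates in 800x600 pixels are the white board on the rails (408,303), a small white board (528,376), a brown one (219,464) and a red one (452,174). The one on the rails fits, because it is white and larger than the other white one. The catch is at (325,270), with its post at about (304,267). I'll confirm with an enlarged crop.

Run:
```python
from h import *
im=cv2.imread('pics/top0.png'); d=np.load('pics/top0.npy')
x0,y0=160,145
c=cv2.resize(im[y0:260,x0:310],None,fx=5,fy=5,interpolation=cv2.INTER_CUBIC);cv2.imwrite('pics/crop1.png',c)
g=im.min(2)
for th in(185,200,215,230):
    m=((g>th)).astype(np.uint8); m[:y0]=0;m[260:]=0;m[:,:x0]=0;m[:,310:]=0
    m=cv2.morphologyEx(m,cv2.MORPH_OPEN,np.ones((3,3)))
    cs=sorted(cv2.findContours(m,0,2)[0],key=cv2.contourArea)[-1]
    r=cv2.minAreaRect(cs); b=cv2.boxPoints(r)
    P=onplane('top',b,.056); print(th,r,'\n',P.round(4), [np.linalg.norm(P[i]-P[i-1]).round(4) for i in range(4)])
# height map
v,u=np.mgrid[y0:260,x0:310]; P=bydepth('top',np.c_[u.ravel(),v.ravel()],d[v,u].ravel()); Z=P[:,2]
k=(Z>.03)&(Z<.053)
print(np.histogram(Z,bins=np.arange(-.01,.11,.006)))
```

```text
185 ((235.29415893554688, 201.67645263671875), (45.11162567138672, 117.62977600097656), 75.96376037597656) 
 [[ 0.4906  0.1905  0.056 ]
 [ 0.5702 -0.1094  0.056 ]
 [ 0.4541 -0.1385  0.056 ]
 [ 0.3767  0.1591  0.056 ]] [np.float64(0.1181), np.float64(0.3102), np.float64(0.1197), np.float64(0.3075)]
200 ((235.1470947265625, 201.58822631835938), (44.86908721923828, 117.38723754882812), 75.96376037597656) 
 [[ 0.4906  0.1905  0.056 ]
 [ 0.57   -0.1087  0.056 ]
 [ 0.4546 -0.1377  0.056 ]
 [ 0.3773  0.1593  0.056 ]] [np.float64(0.1175), np.float64(0.3096), np.float64(0.119), np.float64(0.3069)]
215 ((235.02944946289062, 201.61764526367188), (44.86908721923828, 117.14470672607422), 75.96376037597656) 
 [[ 0.4906  0.1905  0.056 ]
 [ 0.5698 -0.1081  0.056 ]
 [ 0.4544 -0.1371  0.056 ]
 [ 0.3773  0.1593  0.056 ]] [np.float64(0.1175), np.float64(0.3089), np.float64(0.119), np.float64(0.3063)]
230 ((258.2353210449219, 195.94119262695312), (44.626548767089844, 65.484619140625), 75.96376037597656) 
 [[ 0.5234  0.0646  0.056 ]
 [ 0.5679 -0.1033  0.056 ]
 [ 0.4531 -0.1321  0.056 ]
 [ 0.4097  0.0345  0.056 ]] [np.float64(0.1176), np.float64(0.1737), np.float64(0.1184), np.float64(0.1722)]
(array([ 554, 8814, 2340,  206,   76,   65,  206, 1093,  335,  460, 1540,
       1429,   39,    1,    4,    5,   17,    0,    0]), array([-0.01 , -0.004,  0.002,  0.008,  0.014,  0.02 ,  0.026,  0.032,
        0.038,  0.044,  0.05 ,  0.056,  0.062,  0.068,  0.074,  0.08 ,
        0.086,  0.092,  0.098,  0.104]))
```

View pics/crop1.png

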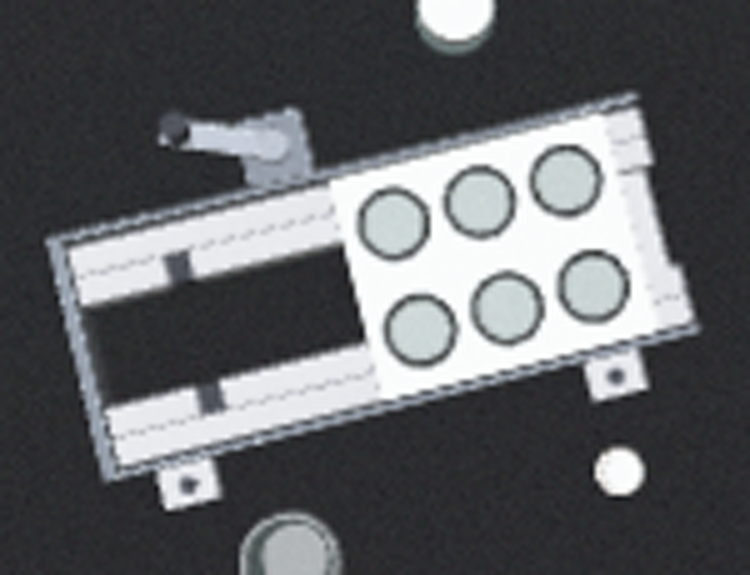

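The crop confirms it: white board with six seats, its rear (right) edge running from about (604,114) to (650,352) in the crop. The frame corners are at (47,238), (637,95), (698,328) and (108,482), the post top at (174,128) and the pivot at (272,145).

Run:
```python
from h import *
o=np.array([160,145])-.4
f=lambda p,z:onplane('top',np.array(p)/5+o,z)
F=f([[47,238],[637,95],[698,328],[108,482]],.05); print('frame',F.round(4),[np.linalg.norm(F[i]-F[i-1]).round(4) for i in range(4)])
B=f([[333,182],[604,114],[650,352],[380,398]],.056); print('board',B.round(4),[np.linalg.norm(B[i]-B[i-1]).round(4) for i in range(4)])
ey=(F[0]-F[1]+F[3]-F[2])[:2]; yaw=np.arctan2(-ey[0],ey[1]); ey/=np.linalg.norm(ey); ex=np.array([ey[1],-ey[0]])
mid=((F[0]+F[3])/2+(F[1]+F[2])/2)[:2]/2
# open end at y=-155
O=((F[1]+F[2])/2)[:2]+.155*ey
piv=f([[272,145]],.062)[0];post=f([[174,128]],.088)[0]
loc=lambda p:[((p[:2]-O)@ex).round(4),((p[:2]-O)@ey).round(4)]
print('yaw',yaw,'O',O,'ex',ex,'ey',ey,'piv',loc(piv),'post',loc(post))
print('F',[loc(p) for p in F],'B',[loc(p) for p in B], 'notches',[loc(p) for p in f([[178,266],[210,396]],.036)])
b=post-piv;print(np.linalg.norm(b[:2]),np.arctan2(b[:2]@ey,b[:2]@ex)-.97)
for n,p in dict(jar=(455,10),beaker=(290,560),stopper=(619,472)).items(): print(n,loc(f([p],.045)[0]))
```

```text
frame [[ 0.4959  0.2014  0.05  ]
 [ 0.5763 -0.1103  0.05  ]
 [ 0.4521 -0.1429  0.05  ]
 [ 0.3683  0.1662  0.05  ]] [np.float64(0.1324), np.float64(0.3219), np.float64(0.1285), np.float64(0.3203)]
board [[ 0.5268  0.0511  0.056 ]
 [ 0.5649 -0.0921  0.056 ]
 [ 0.4388 -0.1168  0.056 ]
 [ 0.4133  0.0248  0.056 ]] [np.float64(0.1166), np.float64(0.1482), np.float64(0.1285), np.float64(0.1439)]
yaw 0.2584839233475376 O [0.47455579 0.02327054] ex [0.96677862 0.25561514] ey [-0.25561514  0.96677862] piv [np.float64(0.0837), np.float64(0.0398)] post [np.float64(0.1006), np.float64(0.0856)]
F [[np.float64(0.0662), np.float64(0.1668)], [np.float64(0.0642), np.float64(-0.1551)], [np.float64(-0.0642), np.float64(-0.1549)], [np.float64(-0.0662), np.float64(0.1653)]] B [[np.float64(0.0576), np.float64(0.0135)], [np.float64(0.0579), np.float64(-0.1347)], [np.float64(-0.0703), np.float64(-0.1263)], [np.float64(-0.0589), np.float64(0.0171)]] notches [[np.float64(0.0364), np.float64(0.1048)], [np.float64(-0.0351), np.float64(0.1046)]]
0.04877962334996017 0.24685223487399743
jar [np.float64(0.1334), np.float64(-0.0724)]
beaker [np.float64(-0.1291), np.float64(0.0835)]
stopper [np.float64(-0.1274), np.float64(-0.0956)]
```

Measured frame: origin (0.4746, 0.0233), yaw 0.2585. The rail size, the notches at y≈105 and the pivot at (84,40) all match the description. The board has about 108 mm to go and the catch is at about 0.25 rad. Next I move behind the board with the fingers shut.

```bash
python3 -m pendant '[[[41,41,0],-0.029,-1],[[41,41,0],0,-1],[[41,41,0],0,-1],[[41,41,0],0,-1],[[41,41,0],0,-1],[[41,41,0],0,-1],[[41,41,0],0,-1],[[41,41,0],0,-1],[[38,43,0],0,-1]]' 30
```

```text
time_s: 1.23
position: [0.5288, -0.145, 0.2278]
tool_rot: [[0.969, 0.247, -0.002], [0.247, -0.969, 0.005], [-0.001, -0.005, -1.0]]
ft_force: [0.3, -0.2, -0.8]
grip_width: 0.0001
```

```bash
python3 -m pendant '[[[-6,-15,-45],0,-1],[[0,0,-45],0,-1],[[0,0,-40],0,-1],[[0,0,0],0,-1]]'
python3 - <<'E'
from h import *
s=env.observe();p=np.array(s['position']);e=np.array([-.2556,.9668]);x=np.array([.9668,.2556]);q=p[:2]-[.4746,.0233];print('loc',q@x,q@e)
im,_=grab('side','s1'); a=cv2.cvtColor(im,4)
cv2.imwrite('pics/s1b.png',cv2.resize(a[150:300,180:340],None,fx=4,fy=4))
E
```

```text
time_s: 1.72
position: [0.5247, -0.1553, 0.0938]
tool_rot: [[0.967, 0.256, -0.002], [0.256, -0.967, 0.006], [-0.001, -0.006, -1.0]]
ft_force: [0.0, -0.2, -0.2]
grip_width: 0.0
loc 0.0028290482847194223 -0.1854637708624333
```

View pics/s1b.png

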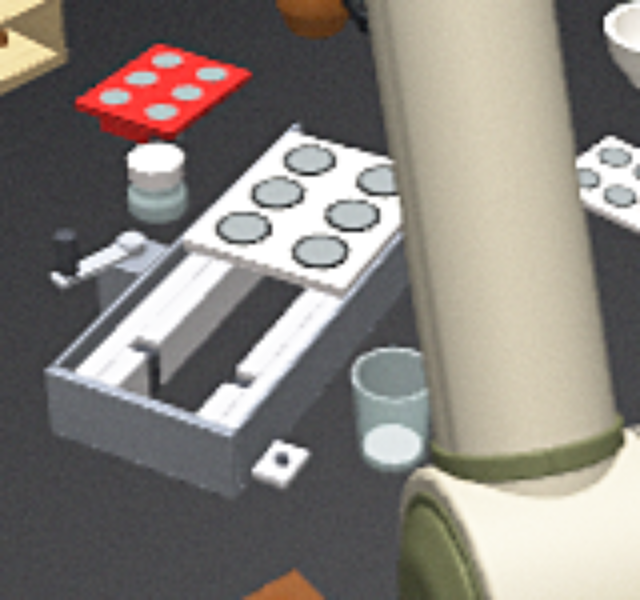

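The arm hides the gripper in this view, but the board and the open rails are as expected. I'll descend and advance to contact.

```bash
python3 -m pendant '[[[-3,-1,-30],0,-1],[[0,0,-25],0,-1],[[0,0,0],0,-1]]'; python3 -m pendant '[[[-2.6,9.7,0],0,-1],[[-2.6,9.7,0],0,-1],[[-1.3,4.8,0],0,-1],[[-1.3,4.8,0],0,-1]]'
```

```text
time_s: 2.15
position: [0.526, -0.1588, 0.0457]
tool_rot: [[0.967, 0.256, 0.011], [0.256, -0.967, -0.002], [0.01, 0.004, -1.0]]
ft_force: [0.4, 1.1, -0.0]
grip_width: -0.0002
time_s: 2.65
position: [0.5196, -0.1286, 0.0505]
tool_rot: [[0.967, 0.256, 0.018], [0.256, -0.967, -0.005], [0.016, 0.009, -1.0]]
ft_force: [0.5, -0.3, 0.1]
grip_width: 0.0003
```

```bash
python3 -m pendant '[[[-4.5,-1.2,-11],0,-1],[[0,0,0],0,-1],[[0,0,0],0,-1]]'; python3 -m pendant '[[[-1.3,4.8,0],0,-1],[[-1.3,4.8,0],0,-1],[[0,0,0],0,-1]]'
```

```text
time_s: 3.02
position: [0.5146, -0.1297, 0.0385]
tool_rot: [[0.966, 0.256, 0.017], [0.256, -0.967, -0.005], [0.015, 0.009, -1.0]]
ft_force: [0.9, 0.4, 1.3]
grip_width: -0.0003
time_s: 3.4
position: [0.5122, -0.1199, 0.0387]
tool_rot: [[0.967, 0.256, 0.018], [0.256, -0.967, -0.006], [0.016, 0.01, -1.0]]
ft_force: [-0.5, 0.3, 0.1]
grip_width: 0.0
```

```bash
for i in 1 ; do python3 -m pendant '[[[-1.3,4.8,0],0,-1],[[-1.3,4.8,0],0,-1],[[0,0,0],0,-1]]'; python3 -m pendant '[[[-2.6,9.7,0],0,-1],[[-2.6,9.7,0],0,-1]]';python3 -m pendant '[[[-2.6,9.7,0],0,-1],[[-2.6,9.7,0],0,-1]]'; done | grep -v rot
```

```text
time_s: 3.78
position: [0.5097, -0.1101, 0.0388]
ft_force: [0.4, -0.1, -0.0]
grip_width: -0.0
time_s: 4.03
position: [0.5046, -0.0904, 0.0389]
ft_force: [0.8, -3.4, -0.9]
grip_width: -0.0005
time_s: 4.28
position: [0.4989, -0.0695, 0.0389]
ft_force: [1.7, -4.4, -0.8]
grip_width: 0.0004
```

```bash
python3 -m pendant '[[[-2.6,9.7,0],0,-1],[[-2.6,9.7,0],0,-1],[[-2.6,9.7,0],0,-1],[[0,0,0],0,-1]]' | grep -v rot
python3 - <<'E'
from h import *
s=env.observe();p=np.array(s['position']);e=np.array([-.2556,.9668]);x=np.array([.9668,.2556]);O=np.array([.4746,.0233]);q=p[:2]-O;print('loc',q@x,q@e)
im,_=grab('top','t1'); a=cv2.cvtColor(im,4)
cv2.imwrite('pics/t1b.png',cv2.resize(a[145:260,160:310],None,fx=5,fy=5,interpolation=2))
E
```

```text
time_s: 4.78
position: [0.49, -0.037, 0.0389]
ft_force: [-0.2, -0.4, 0.1]
grip_width: -0.0003
loc -0.0005339198478042494 -0.06219568770553745
```

View pics/t1b.png

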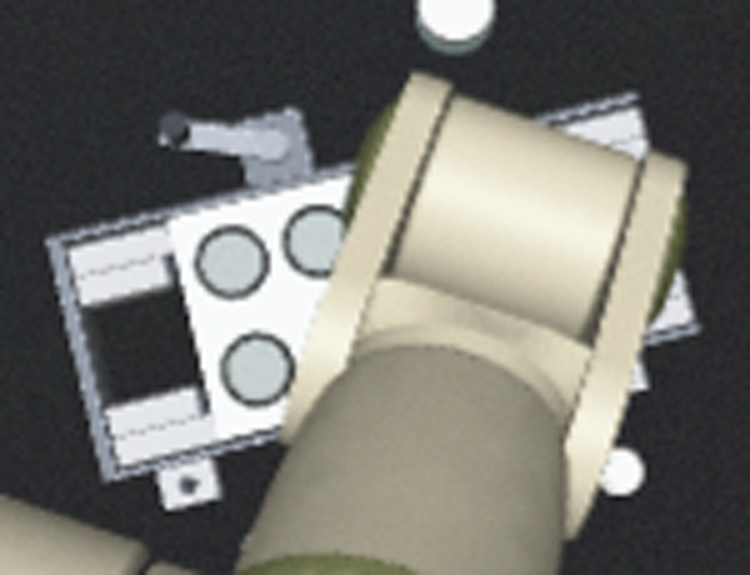

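The board's front edge now runs from about (168,217) to (215,440) in the crop, nearly at the notches. I'll compute the remainder.

Run:
```python
from h import *
e=np.array([-.2556,.9668]);x=np.array([.9668,.2556]);O=np.array([.4746,.0233])
for z in(.056,.05):
  P=onplane('top',np.array([[168,217],[215,440]])/5+np.array([160,145])-.4,z)[:,:2]-O;print(z,P@x,P@e)
```

```text
0.056 [ 0.06069396 -0.05892327] [0.10206591 0.10572268]
0.05 [ 0.06145274 -0.05878932] [0.10257973 0.1062556 ]
```

```bash
python3 -m pendant '[[[-1.3,4.8,0],0,-1],[[-1.3,4.8,0],0,-1],[[-0.8,2.9,0],0,-1]]' | grep -v rot;for i in 1 2 3; do python3 -m pendant '[[[-0.5,1.9,0],0,-1]]' | egrep 'pos|ft';done
```

```text
time_s: 5.2
position: [0.4871, -0.0251, 0.039]
ft_force: [1.6, -2.8, -0.5]
grip_width: -0.0001
position: [0.4865, -0.0231, 0.039]
ft_force: [1.4, -3.4, -1.2]
position: [0.4857, -0.0208, 0.0389]
ft_force: [0.5, -0.0, 0.1]
position: [0.4849, -0.0185, 0.0388]
ft_force: [-0.1, 0.5, -0.9]
```

```bash
for i in 1 2 3 ; do python3 -m pendant '[[[-0.4,1.5,0],0,-1]]' | egrep 'pos|ft';done
python3 - <<'E'
from h import *
im,_=grab('top','t2'); a=cv2.cvtColor(im,4)
cv2.imwrite('pics/t2b.png',cv2.resize(a[145:260,160:310],None,fx=5,fy=5,interpolation=2))
E
```

```text
position: [0.4846, -0.017, 0.0389]
ft_force: [0.6, -3.4, -0.8]
position: [0.4844, -0.0157, 0.0389]
ft_force: [1.0, -2.8, -1.4]
position: [0.484, -0.0142, 0.0389]
ft_force: [0.5, -3.3, -0.6]
```

View pics/t2b.png

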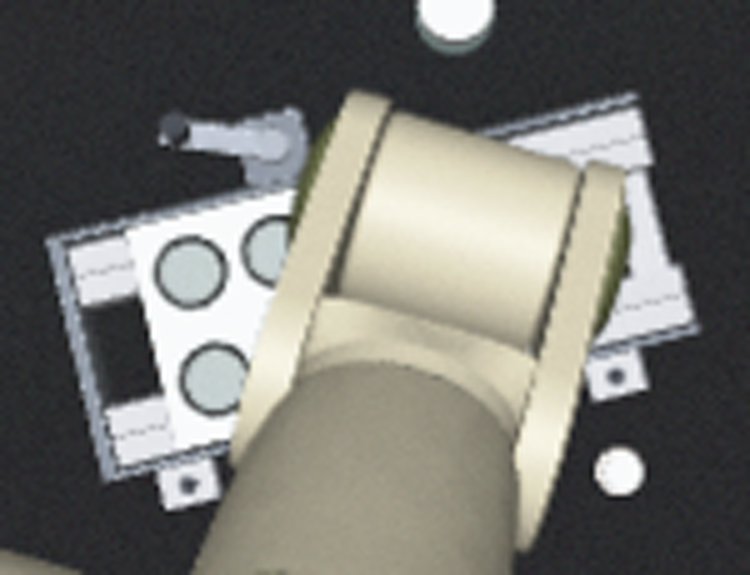

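The front edge is now from about (127,228) to (172,448). I'll check its position, and the board height from depth.

```bash
cat >> h.py <<'E'
def zchk(f,ctrs):
    d=np.load('pics/'+f+'.npy')
    for c in ctrs:
        u,v=np.round(np.array(c)/5+[160,145]).astype(int); g=np.mgrid[v-3:v+4,u-3:u+4]
        P=bydepth('top',np.c_[g[1].ravel(),g[0].ravel()],d[g[0],g[1]].ravel()); print(c,'z mm',(np.median(P[:,2])*1e3).round(1),(P[:,2].mean()*1e3).round(1))
E
python3 - <<'E'
from h import *
e=np.array([-.2556,.9668]);x=np.array([.9668,.2556]);O=np.array([.4746,.0233])
for z in(.056,.05):
  P=onplane('top',np.array([[127,228],[172,448]])/5+np.array([160,145])-.4,z)[:,:2]-O;print(z,P@x,P@e)
for f in('top0','t1','t2'): print(f); zchk(f,[(100,270),(130,440)])
print('before');zchk('t1',[(200,305),(265,300),(285,270)]);print('now');zchk('t2',[(160,315),(225,310),(245,275)])
E
```

```text
0.056 [ 0.06027672 -0.0574334 ] [0.12422878 0.12832465]
0.05 [ 0.06103332 -0.05729167] [0.12485837 0.12897563]
top0
(100, 270) z mm 35.9 35.4
(130, 440) z mm 36.2 35.4
t1
(100, 270) z mm 36.3 35.9
(130, 440) z mm 36.1 35.5
t2
(100, 270) z mm 36.2 83.8
(130, 440) z mm 36.1 35.3
before
(200, 305) z mm 56.0 52.9
(265, 300) z mm 55.7 55.7
(285, 270) z mm 56.2 56.0
now
(160, 315) z mm 49.4 47.4
(225, 310) z mm 50.3 50.0
(245, 275) z mm 50.0 49.9
```

The front of the board is at 50 mm, so it has dropped. I'll back off, rise and check flatness.

```bash
python3 -m pendant '[[[2.6,-9.7,0],0,-1],[[2.6,-9.7,0],0,-1],[[0,0,40],0,-1],[[10,-30,40],0,-1],[[10,-40,30],0,-1],[[10,-40,0],0,-1],[[0,0,0],0,-1]]' | egrep 'time|pos|ft'
python3 - <<'E'
from h import *
im,_=grab('top','t3'); a=cv2.cvtColor(im,4)
cv2.imwrite('pics/t3b.png',cv2.resize(a[145:260,160:310],None,fx=5,fy=5,interpolation=2))
E
```

```text
time_s: 6.88
position: [0.519, -0.1498, 0.1526]
ft_force: [-0.5, 0.9, -0.6]
```

View pics/t3b.png

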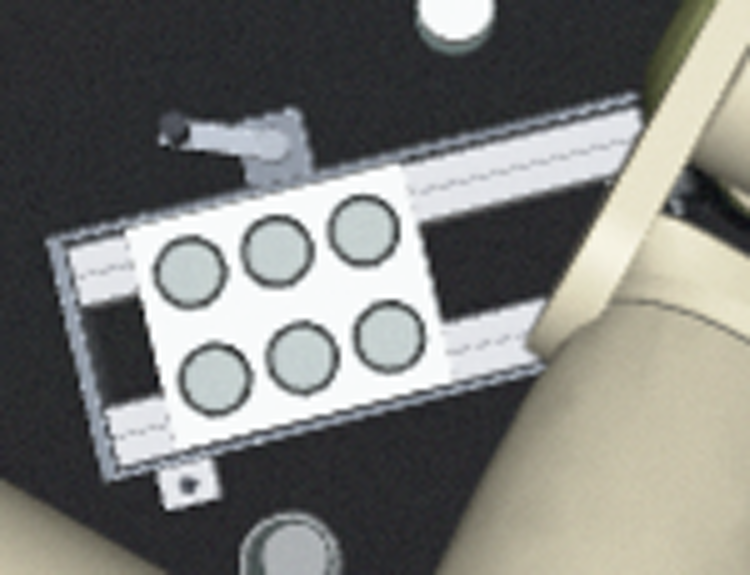

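```bash
python3 - <<'E'
from h import *
e=np.array([-.2556,.9668]);x=np.array([.9668,.2556]);O=np.array([.4746,.0233])
P=onplane('top',np.array([[127,228],[172,448],[402,165],[447,382]])/5+np.array([160,145])-.4,.05)[:,:2]-O;print(P@x,P@e)
zchk('t3',[(160,315),(230,325),(260,310),(320,285),(375,280),(345,290)])
E
python3 -m pendant '[[[10,48,0],0,-1],[[10,48,0],0,-1],[[10,48,0],0,-1],[[10,48,0],0,-1],[[10,48,0],0,-1],[[10,46,0],0,-1],[[0,0,0],0,-1]]' | egrep 'time|pos|ft'
```

```text
[ 0.06103332 -0.05729167  0.05822681 -0.05931182] [ 0.12485837  0.12897563 -0.02415199 -0.01907229]
(160, 315) z mm 49.6 47.8
(230, 325) z mm 49.8 49.9
(260, 310) z mm 50.2 50.0
(320, 285) z mm 49.5 49.8
(375, 280) z mm 49.8 50.0
(345, 290) z mm 49.4 49.4
time_s: 7.8
position: [0.5745, 0.1512, 0.1503]
ft_force: [0.1, -1.0, 0.3]
```

The board lies flat: 50 mm at front and rear, centre y≈52. Now I descend beside the post.

```bash
python3 -m pendant '[[[4,-13,0],0,-1],[[0,0,-35],0,-1],[[0,0,-30],0,-1],[[0,0,-13],0,-1],[[0,0,0],0,-1]]'
cat >> h.py <<'E'
def loc():
    s=env.observe();p=np.array(s['position']);e=np.array([-.2556,.9668]);x=np.array([.9668,.2556]);q=p[:2]-[.4746,.0233];print('loc',(q@x*1e3).round(1),(q@e*1e3).round(1),'z',p[2])
E
python3 -c "from h import *;loc()"
```

```text
time_s: 8.43
position: [0.5782, 0.1318, 0.071]
tool_rot: [[0.967, 0.254, 0.009], [0.254, -0.967, -0.002], [0.008, 0.005, -1.0]]
ft_force: [0.6, 0.0, 0.5]
grip_width: -0.0001
loc 127.9 78.4 z 0.07103148673755691
```

```bash
python3 -m pendant '[[[-1.3,4.8,-1],0,-1],[[-7.7,-2,0],0,-1],[[-7.7,-2,0],0,-1],[[-5.8,-1.5,0],0,-1]]' | egrep 'pos|ft'; python3 -m pendant '[[[-5.8,-1.5,0],0,-1],[[-5.8,-1.5,0],0,-1],[[-5.8,-1.5,0],0,-1]]' | egrep 'pos|ft'; python3 -c "from h import *;loc()"
```

```text
position: [0.5558, 0.131, 0.0729]
ft_force: [0.8, 0.6, -0.8]
position: [0.5372, 0.126, 0.0733]
ft_force: [1.8, -0.6, 0.1]
loc 86.8 83.3 z 0.07327016995692961
```

```bash
python3 -m pendant '[[[-5.8,-1.5,-1],0,-1],[[-5.8,-1.5,-1],0,-1],[[-5.8,-1.5,0],0,-1],[[0,0,0],0,-1]]' | egrep 'pos|ft'
python3 - <<'E'
from h import *
loc()
im,_=grab('side','s2'); a=cv2.cvtColor(im,4)
cv2.imwrite('pics/s2b.png',cv2.resize(a[150:300,180:340],None,fx=4,fy=4,interpolation=2))
E
```

```text
position: [0.5184, 0.1209, 0.0713]
ft_force: [-0.7, -0.1, 0.0]
loc 67.3 83.1 z 0.07128028911607634
```

View pics/s2b.png

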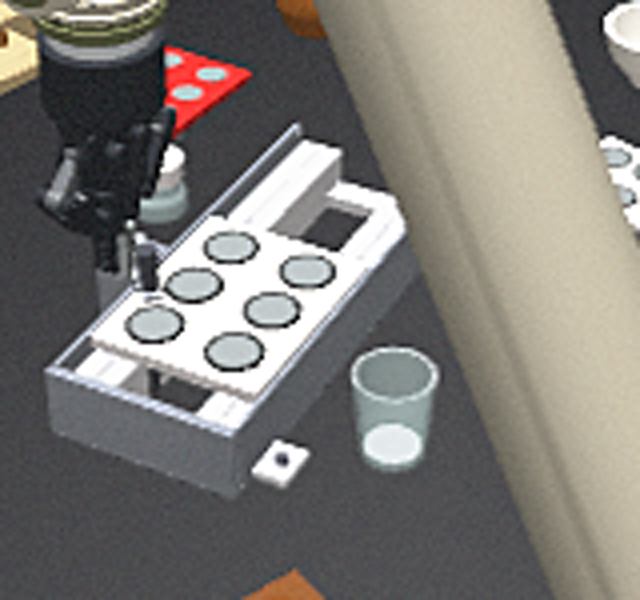

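The post is now over the board (dark cylinder, top at about (148,243) in the crop) and the finger is behind it. I'll measure it.

Run:
```python
from h import *
e=np.array([-.2556,.9668]);x=np.array([.9668,.2556]);O=np.array([.4746,.0233])
P=onplane('side',np.array([[148,243]])/4+np.array([180,150])-.4,.088)[:,:2]-O;l=np.array([P@x,P@e]).ravel()*1e3;print(l, np.hypot(*(l-[84,40])),np.arctan2(l[1]-40,l[0]-84)-.97)
```

```text
[53.05928946 68.06538403] 41.773117544486034 1.4348852889810766
```

```bash
python3 -m pendant '[[[4.8,1.3,-1],0,-1],[[-3.5,13,0],0,-1],[[-3.5,13,0],0,-1],[[-10.5,-2.8,0],0,-1],[[-10.5,-2.8,0],0,-1],[[-10.5,-2.8,-1],0,-1],[[0,0,0],0,-1]]' | egrep 'pos|ft'; python3 -c "from h import *;loc()"
```

```text
position: [0.4814, 0.1417, 0.0688]
ft_force: [-0.9, -0.0, -0.1]
loc 36.9 112.7 z 0.06881102838491718
```

```bash
python3 -m pendant '[[[4,-7.2,0],0,-1],[[2,-7.7,0],0,-1],[[2,-7.7,0],0,-1],[[1.3,-5,0],0,-1]]' | egrep 'pos|ft'; python3 -m pendant '[[[1.3,-5,0],0,-1],[[1.3,-5,0],0,-1]]' | egrep 'pos|ft'; python3 -c "from h import *;loc()"
```

```text
position: [0.4864, 0.1135, 0.0682]
ft_force: [-17.6, 7.7, 14.0]
position: [0.4829, 0.104, 0.0672]
ft_force: [-7.8, 2.1, 0.5]
loc 28.6 75.9 z 0.06716451660378711
```

```bash
python3 -m pendant '[[[0.8,-3,0],0,-1]]' | egrep 'pos|ft'; python3 -m pendant '[[[0.8,-3,0],0,-1]]' | egrep 'pos|ft';python3 -c "from h import *;loc()"
```

```text
position: [0.482, 0.1006, 0.0667]
ft_force: [-4.6, 1.9, 2.2]
position: [0.4818, 0.0973, 0.0663]
ft_force: [-4.0, 0.4, 0.6]
loc 25.9 69.7 z 0.06631161074154023
```

The finger was deflected to -x, so I'll look before going on.

Run:
```python
from h import *
im,_=grab('side','s3'); a=cv2.cvtColor(im,4)
cv2.imwrite('pics/s3b.png',cv2.resize(a[150:270,170:300],None,fx=5,fy=5,interpolation=2))
print(np.round(env.observe()['tool_rot'],3))
```

```text
[[ 0.967  0.252 -0.023]
 [ 0.252 -0.968  0.005]
 [-0.021 -0.01  -1.   ]]
```

View pics/s3b.png

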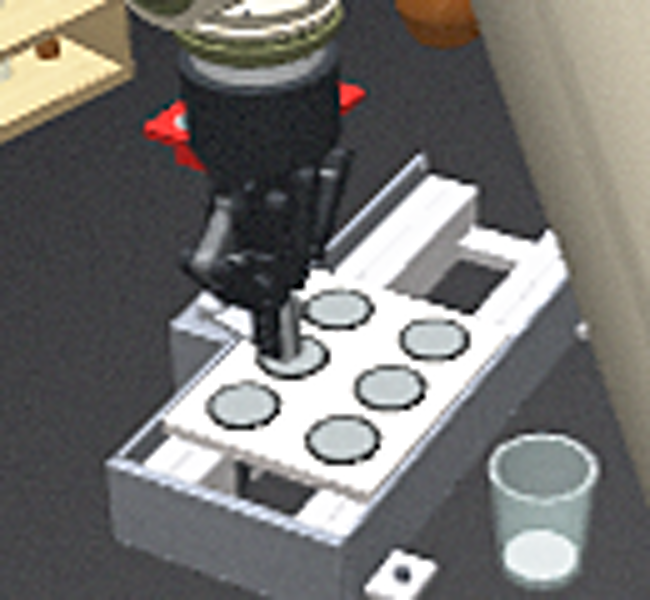

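```bash
python3 -m pendant '[[[-2.6,9.7,0],0,-1],[[-2.6,9.7,0],0,-1],[[0,0,40],0,-1],[[-13,48,20],0,-1],[[-13,48,0],0,-1],[[-13,48,0],0,-1],[[0,0,0],0,-1]]' | egrep 'time|pos|ft'
cat >> h.py <<'E'
def post(f):
    d=np.load('pics/'+f+'.npy'); v,u=np.mgrid[0:384,0:512]; P=bydepth('top',np.c_[u.ravel(),v.ravel()],d.ravel())
    e=np.array([-.2556,.9668]);x=np.array([.9668,.2556]);q=P[:,:2]-[.4746,.0233]; L=np.c_[q@x,q@e]*1e3
    k=(P[:,2]>.076)&(P[:,2]<.098)&(np.hypot(L[:,0]-84,L[:,1]-40)<75)&(d.ravel()>0)
    m=np.median(L[k],0); b=m-[84,40]; print('n',k.sum(),'post',m.round(1),'r',np.hypot(*b).round(1),'value',(np.arctan2(b[1],b[0])%6.283-.97).round(3), 'std',L[k].std(0).round(1))
E
python3 - <<'E'
from h import *
loc(); im,_=grab('top','t4'); post('top0'); post('t4')
a=cv2.cvtColor(im,4);cv2.imwrite('pics/t4b.png',cv2.resize(a[145:260,160:310],None,fx=5,fy=5,interpolation=2))
E
```

```text
time_s: 12.65
position: [0.4392, 0.2678, 0.1297]
ft_force: [-0.1, 0.5, 1.0]
loc 28.3 245.5 z 0.12967527865446787
n 26 post [101.   86.2] r 49.2 value 0.249 std [3.6 3.6]
n 24 post [35.4 53.8] r 50.5 value 1.896 std [3.4 3.7]
```

View pics/t4b.png

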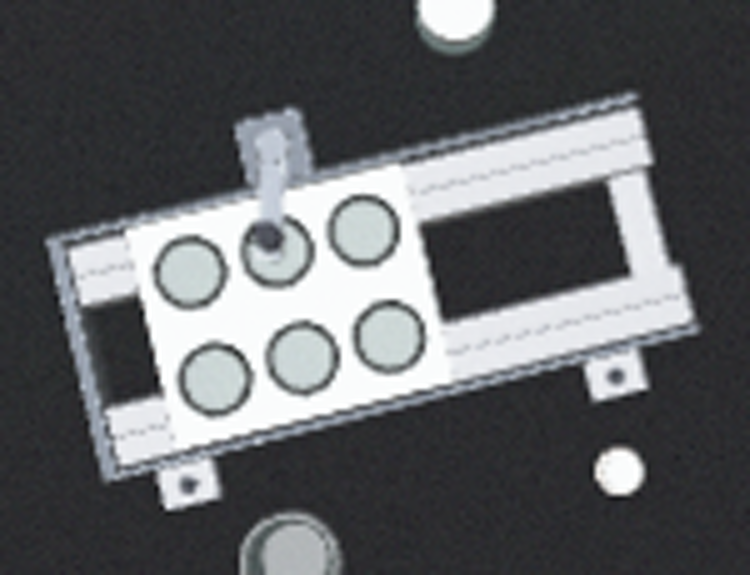

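The catch is at about 1.90 rad, by both the depth measurement and the top view (post at (270,237) in the crop). The board is unchanged. I'll re-approach centred on the post and finish the swing.

```bash
python3 -m pendant '[[[16,-46,0],0,-1],[[16,-46,0],0,-1],[[13,-45,0],0,-1],[[0,0,-30],0,-1],[[0,0,-25],0,-1],[[0,0,0],0,-1]]' | egrep 'pos|ft'; python3 -c "from h import *;loc()"
```

```text
position: [0.4884, 0.1202, 0.0741]
ft_force: [-0.4, 0.5, 0.6]
loc 38.1 90.1 z 0.07405258786240279
```

```bash
python3 -m pendant '[[[0.5,-5,-3],0,-1],[[1.3,-4.8,0],0,-1],[[0.8,-3,0],0,-1]]' | egrep 'pos|ft'; for i in 1 2 3; do python3 -m pendant '[[[0.8,-3,0],0,-1]]' | egrep 'pos|ft'; done; python3 -c "from h import *;loc()"
```

```text
position: [0.4924, 0.1061, 0.0731]
ft_force: [0.9, 1.0, -0.0]
position: [0.4935, 0.1029, 0.0735]
ft_force: [0.7, -0.5, 0.1]
position: [0.4941, 0.0998, 0.0736]
ft_force: [-1.8, 0.8, -0.5]
position: [0.4948, 0.0968, 0.0737]
ft_force: [-1.2, 0.8, -0.1]
loc 38.3 65.8 z 0.07367754106896876
```

```bash
for i in 1 2 3 4; do python3 -m pendant '[[[0.6,-2.4,0],0,-1]]' | egrep 'pos|ft'; done; python3 -c "from h import *;loc()"
```

```text
position: [0.4954, 0.0942, 0.0736]
ft_force: [-0.1, 0.9, -0.2]
position: [0.496, 0.0917, 0.0736]
ft_force: [-0.4, 0.0, 0.2]
position: [0.4965, 0.0892, 0.0736]
ft_force: [-2.3, 5.1, 0.0]
position: [0.4965, 0.0883, 0.0735]
ft_force: [-2.5, 17.1, 2.0]
loc 37.8 57.3 z 0.07350189434834377
```

The force rose to 17 N at y 57, which is the hard stop I expected. I'll retreat and verify.

```bash
python3 -m pendant '[[[-2.6,9.7,0],0,-1],[[-2.6,9.7,0],0,-1],[[0,0,40],0,-1],[[-13,48,20],0,-1],[[-13,48,0],0,-1],[[-13,48,0],0,-1],[[0,0,0],0,-1]]' | egrep 'time|pos|ft'
python3 - <<'E'
from h import *
loc(); im,_=grab('top','t5'); post('t5'); zchk('t5',[(160,315),(230,325),(320,285),(375,280),(345,290)])
a=cv2.cvtColor(im,4);cv2.imwrite('pics/t5b.png',cv2.resize(a[145:260,160:310],None,fx=5,fy=5,interpolation=2))
E
```

```text
time_s: 15.58
position: [0.4514, 0.2576, 0.1361]
ft_force: [0.2, -1.1, -0.2]
loc 37.5 232.5 z 0.1360625091296081
n 24 post [32.9 40.1] r 51.1 value 2.169 std [3.5 3.4]
(160, 315) z mm 49.9 71.6
(230, 325) z mm 50.2 50.0
(320, 285) z mm 50.0 73.5
(375, 280) z mm 49.3 49.4
(345, 290) z mm 49.9 73.6
```

View pics/t5b.png

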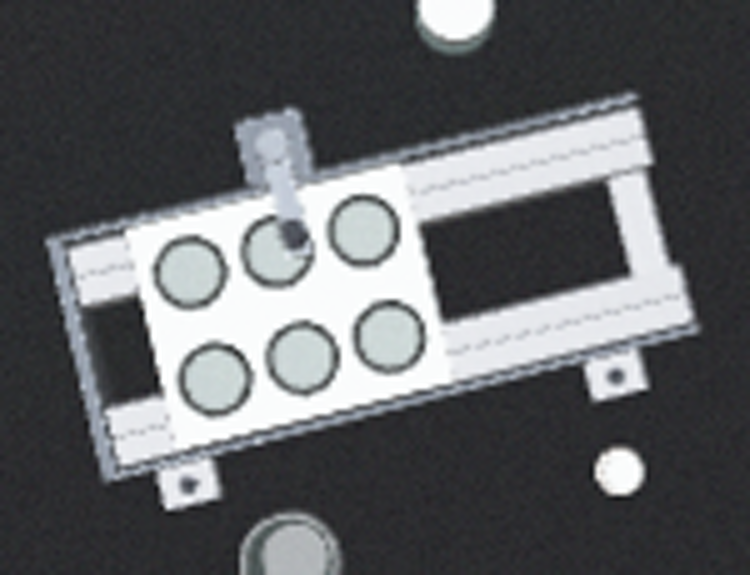

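The catch is at 2.17 rad (post at (293,236) in the crop), the board is flat at 50 mm, and the jar, beaker and stopper are unmoved. The arm is clear, so I'm handing in.

```bash
python3 -c "
from rig import ticket
print(ticket.close_job())"
```

```text
the job is handed in; nothing more can be done
None
```

The board is docked in the notches and the catch is turned to its stop. I handed the job in at about 16 s of the 45 s allowed; no verdict was reported.

- **Board:** I pushed it about 108 mm with shut fingertips at 3–5 N until it dropped. My last check read its top at 49–50 mm front and rear, down from 56 mm while sliding. That means it lies flat and flush with the side rails. Its centre is at about frame y 52 mm, inside the ±6 mm allowed.
- **Catch:** The post now measures at frame (33, 40) mm, which is 2.17 rad, the full travel. I felt the hard stop at about 17 N.
- **One problem on the way:** On the first swing the finger slipped sideways off the post, with about 24 N on the wrist. The catch was left at 1.90 rad. I looked again, re-centred on the post and finished the swing.
- **Surroundings:** The jar, beaker and stopper are where they stood in the last picture, and the arm was clear of everything. I did not re-measure the flasks and the mortar at the end; I kept the arm well away from the flasks and passed high over the mortar's area.
- **Weak readings:** Means at three of the five height checks were pulled up to about 72 mm, probably by the noise of stray depth pixels. The medians, which I relied on, agree with each other.

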